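Stamp the green wax block in the hand press

TASK

Stamp the green wax block: on the small hand press that holds it, push the red knob straight down as far as it goes, keep it down for about a second, then let it spring all the way back up. Leave the wax sitting in the press, and do not work the other press, which holds the blue block.

Things in the scene. Friction and masses are not known exactly. Their poses are not given: they have to be found in the camera images.
- press_a_knob (a point): centre of the flat top of the red round knob (44 mm across, 16 thick) on the plunger of the press with the green wax; moves with it. 150 mm above the worktop at rest, 125 fully down; the rest of the press ends at 108. Press fixed: aluminium base 150 x 96 x 12 mm, from 48 mm in front of the plunger axis to 102 behind, grey column behind. z up, x towards the column.
- press_a_plunger (a joint): how far that plunger is pushed down: 0 at rest (up), 0.025 m fully down on its stop. A spring pushes it up with about 4 N at the start and 12 N at the end of the stroke, and brings it back as soon as it is let go.
- wax_green_center (a point): centre of the green wax block, 30 x 50 x 24 mm, loose; it lies in a low nest on the base of its press, right under the plunger, half covered by the arm. At the end of the stroke the stamp just reaches its top.
- press_b_plunger (a joint): the same for the plunger of the other press, which looks just the same but holds a blue wax block; it stands on the other side of the bench. It is not to be pushed.

How it is judged:
By the outcome, as a careful person would: the job done as asked, in the order asked, and still so for the second after the job is handed in, with the robot touching nothing.
It also fails if it takes over 26 s, if anything falls off the work surface, if the arm or the gripper's body presses on something with over 40 N, if the wrist force passes 120 N, or if a joint passes its speed limit or range.

ROBOT

A 6-joint arm with a two-finger parallel gripper is mounted at the origin on a cart in front of the work surface, level with it; the furniture and walls round the work are solid. World frame = base frame: x ahead of the robot, y to its left, z up, the work surface at z = 0. Lengths are in mm, angles in rad, forces in N, time in s.
With the tool pointing down it reaches from about 275 to 750 mm from the base axis. Payload 10.2 kg.
Tool frame: the origin (TCP) lies between the finger pads; the fingertips stand 11 mm ahead of it and the grasp point (between the pads) lies 8 mm behind it; z points along the fingers, y is the line along which they close (so a half turn about z gives the same grasp; the last joint's range is limited). The gripper opens to 85 mm and grips with 20 to 120 N. Pads are 22 mm wide; open, the fingers measure 114 mm over their backs; the gripper's body (76 mm by 85 mm) begins 54 mm behind the grasp point. The pads swing forward as they close: fully open they stand 13 mm farther back than shut.
Start: joints at [-1.524, 0.313, 1.498, -0, 1.331, -0.223], TCP at [139.92, -506.018, 242.294] pointing down, gripper open.
Joint ranges: [-2.94, 2.94], [-0.97, 2.17], [0.19, 2.56], [-1.23, 4.37], [0.02, 3.11], [-2.88, 2.88]. Speed limits (rad/s): [2.39, 2.39, 3.01, 3.14, 3.14, 3.14].

INTERFACE

Orientations are given as a unit quaternion [w, x, y, z].
In Python, from rig import sense, eyes, finish_job gives the robot as it stands.
- The arm moves only by the shell command python3 -m jog 'ROWS' [FORCE]. ROWS is JSON, a list of rows, each a list of 7 numbers: the shift along the tool's x, y, z in m, then the turn, a rotation vector about the tool's x, y, z in rad, then the finger opening in m, from 0 to 0.0854. In form: [[dx, dy, dz, rx, ry, rz, gripper], ...]. A call has 1 to 5 rows; each row shifts and turns the commanded pose from where the row before left it, along the tool's axes as they then stand; what a row does not reach is not made up. A row lasts 1/10 s, in which the tool goes at most 50 mm and 8.59 degrees, less where a joint would pass 70% of its speed; a pose out of reach is approached as far as the arm can. A call is refused whole if a number of a shift passes 0.05 or a number of a turn 0.15, either way. A call with a gripper value outside its range is refused whole. The fingers move at their own pace and stop on an object; FORCE is the grip in N (left out, the last holds). Time passes only in rows, so rows that do not move let the fingers close. It gives the time, the measured TCP pose, the force, the opening and the grip force at its end, in the units of the state.
- sense(): the state, without advancing time (a new reading comes with each control period).
- eyes.capture(name): name is "scene" or "top"; returns the picture (384x512x3 uint8, red, green, blue); there is no depth.
- eyes.calibration(name): a dict with "fx", "fy", "cx", "cy" (pixels), "cam_to_world" (4x4, takes a point from camera to world coordinates). Camera axes: x right, y down, z forward; pixel columns grow to the right and rows downward; lengths in mm; the calibration is good to about 2 mm. A picture is of the moment at which its call begins. calibration takes no time and is no camera call.
- finish_job(): hands the job in; it is judged then, once.
The state is a dict: "time_s": time; "joints": joint angles; "dq": joint speeds; "tau": joint torques, N m; "eef_pos": TCP position; "ee_rot": TCP orientation; "force": force on the tool from outside, world axes, zero at the start; "wrist_torque": the same for the moment, N m; "grip_width": opening from 0.0 (shut) to 1.0 (fully open); "grip_force": force on a finger pad.
Only numpy, scipy, OpenCV 4.12 (cv2) and the standard library are available. Lean on these libraries where they do the work, as an engineer would, in place of code of your own. Each camera call takes 0.05 s, during which the arm holds its last target. There are 200 camera calls.

## Working session

There is one attempt and no reset: what is moved stays moved. The work goes in short steps, Python scripts to look and compute and a shell command to move; the robot and the scene stay as the last step left them, time stands still between calls to the robot, and variables do not carry over. Pictures are saved under pics/ and viewed, at most 10 in all, crops included, and the job is handed in when it is done.

```bash
mkdir -p pics
python3 - <<'E'
from rig import sense, eyes
import cv2
for n in ("scene","top"):
    cv2.imwrite(f"pics/{n}0.png",cv2.cvtColor(eyes.capture(n),cv2.COLOR_RGB2BGR))
    c=eyes.calibration(n);print(n,c["fx"],c["cx"],c["cy"],c["cam_to_world"])
s=sense();print(s["time_s"],s["eef_pos"],s["ee_rot"],s["grip_width"])
E
```

```text
scene 476.6320627390803 256.55325400602356 190.72929086390238 [[-4.96691620e-01 -4.08843205e-01  7.65600855e-01 -5.02931858e+02]
 [-8.67914034e-01  2.29128024e-01 -4.40710312e-01  5.56826532e+02]
 [ 4.76080493e-03 -8.83372844e-01 -4.68646725e-01  7.47352246e+02]
 [ 0.00000000e+00  0.00000000e+00  0.00000000e+00  1.00000000e+00]]
top 353.21962550487154 257.9244213381573 191.35442516160794 [[ 1.72142652e-02 -9.83116434e-01  1.82169553e-01  3.80428254e+02]
 [-9.99840811e-01 -1.60708294e-02  7.75117689e-03 -2.47897334e+01]
 [-4.69269358e-03 -1.82273985e-01 -9.83236580e-01  1.06104196e+03]
 [ 0.00000000e+00  0.00000000e+00  0.00000000e+00  1.00000000e+00]]
0.1 [ 139.92186785 -505.78998737  241.78378282] [-5.91902771e-04  9.90914797e-01  1.34489825e-01  5.08997846e-05] 1.00348549362386
```

View pics/scene0.png

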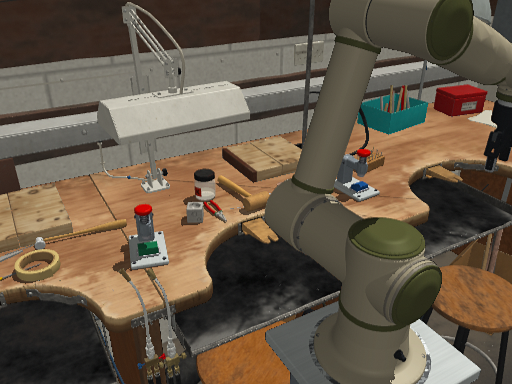

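View pics/top0.png

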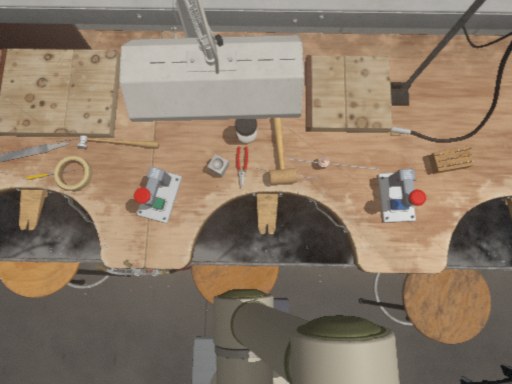

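The scene picture shows the green-wax press on the left, with its red knob at about (144,210). In the top picture that knob is at about (142,196). The blue-wax press is on the right, with its knob at (418,198) in the top picture.

```bash
cat > h.py <<'E'
from rig import sense, eyes
import numpy as np, cv2
def ray(n,u,v):
    c=eyes.calibration(n);T=np.array(c["cam_to_world"])
    return T[:3,3],T[:3,:3]@np.array([(u-c["cx"])/c["fx"],(v-c["cy"])/c["fy"],1])
def atz(n,u,v,z):
    o,d=ray(n,u,v);return o+d*(z-o[2])/d[2]
E
python3 - <<'E'
from h import *
for n,(x,y) in dict(scene=(144,210),top=(142,196)).items():
    im=cv2.imread(f"pics/{n}0.png").astype(int)
    m=(im[...,2]>120)&(im[...,1]<60)&(im[...,0]<60)
    ys,xs=np.nonzero(m[y-20:y+20,x-20:x+20]);print(n,xs.mean()+x-20,ys.mean()+y-20,np.ptp(xs),np.ptp(ys),len(xs))
    print(atz(n,xs.mean()+x-20,ys.mean()+y-20,145))
def box(n,a,name):
    im=cv2.imread(f"pics/{n}0.png")[a[1]:a[3],a[0]:a[2]]
    cv2.imwrite(name,cv2.resize(im,None,fx=6,fy=6,interpolation=cv2.INTER_CUBIC))
box("top",(110,150,200,240),"pics/topc.png")
# lamp shade: near bottom edge corners top(124,119),(302,116); scene (105,138),(248,118)
for a,b in (((126,119),(110,138)),((302,117),(248,118))):
    o1,d1=ray("top",*a);o2,d2=ray("scene",*b)
    s=np.linalg.lstsq(np.c_[d1,-d2],o2-o1,rcond=None)[0];print("lamp",o1+s[0]*d1,o2+s[1]*d2)
E
```

```text
scene 142.92307692307693 208.26923076923077 17 8 130
[539.14583127 286.56497419 145.        ]
top 140.7793103448276 195.02758620689656 13 14 145
[535.25111705 291.10236647 145.        ]
lamp [694.38878908 295.2902738  275.02865313] [699.92969378 308.15886026 282.48221991]
lamp [ 712.01462214 -121.08581693  259.80356917] [ 716.52210784 -113.5866321   260.7676751 ]
```

View pics/topc.png

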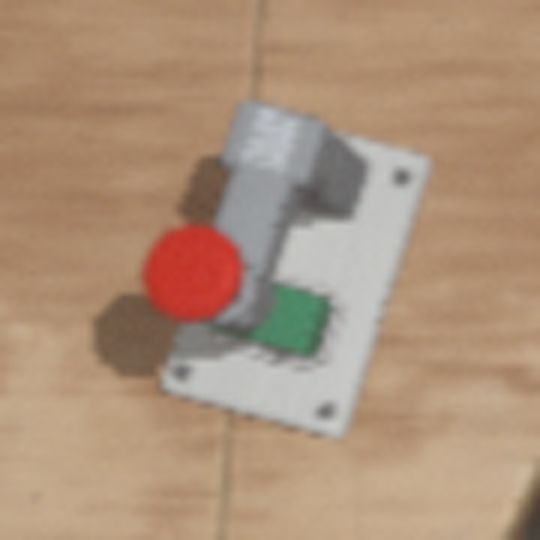

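The knob is at about (537, 288, 150), which is within reach, and both views agree to about 4 mm. The path from here at z=242 is clear. I'll shut the fingers and travel there.

```bash
python3 -m jog '[[0.03,-0.033,0,0,0,0,0],[0.03,-0.033,0,0,0,0,0],[0.03,-0.033,0,0,0,0,0],[0.03,-0.033,0,0,0,0,0],[0.03,-0.033,0,0,0,0,0]]' 40
python3 -m jog '[[0.03,-0.033,0,0,0,0,0],[0.03,-0.033,0,0,0,0,0],[0.03,-0.033,0,0,0,0,0],[0.03,-0.033,0,0,0,0,0],[0.03,-0.033,0,0,0,0,0]]'
python3 -m jog '[[0.03,-0.033,0,0,0,0,0],[0.03,-0.033,0,0,0,0,0],[0.03,-0.033,0,0,0,0,0],[0.03,-0.033,0,0,0,0,0],[0.03,-0.033,0,0,0,0,0]]'
cat > w.py <<'E'
import sys
from h import *
from scipy.spatial.transform import Rotation as R
s=sense();q=s["ee_rot"];r=R.from_quat([q[1],q[2],q[3],q[0]])
t=np.array([float(a) for a in sys.argv[1:4]])
print(s["time_s"],np.round(s["eef_pos"],1),"tool shift mm",np.round(r.inv().apply(t-s["eef_pos"]),1),"tilt",np.round(r.as_matrix()[:,2],3),s["joints"],s["force"])
E
python3 w.py 537 288 200
```

```text
time_s: 0.6
eef_pos: [240.9, -305.2, 242.1]
ee_rot: [-0.0, 0.991, 0.134, 0.0]
force: [0.7, -0.8, 0.2]
grip_width: 0.147
grip_force: 0.0
time_s: 1.1
eef_pos: [341.4, -106.2, 242.3]
ee_rot: [0.0, 0.991, 0.134, 0.0]
force: [0.2, -0.8, 0.3]
grip_width: -0.0
grip_force: 0.0
time_s: 1.6
eef_pos: [442.1, 93.0, 242.2]
ee_rot: [0.0, 0.991, 0.135, -0.0]
force: [0.6, -1.6, 0.4]
grip_width: -0.0
grip_force: 0.0
1.6 [442.1  93.  242.2] tool shift mm [ 143.5 -162.6   42.1] tilt [-0. -0. -1.] [-5.28793608e-02  1.50706527e-01  1.70396948e+00 -1.27922759e-04
  1.28706390e+00  1.24774896e+00] [ 0.63920344 -1.62867021  0.44343979]
```

```bash
python3 -m jog '[[0.03,-0.034,0,0,0,0,0],[0.03,-0.034,0,0,0,0,0],[0.03,-0.034,0.01,0,0,0,0],[0.03,-0.033,0.015,0,0,0,0],[0.0235,-0.0276,0.015,0,0,0,0]]'
python3 -m jog '[[0,0,0,0,0,0,0]]'
python3 w.py 537 288 175
python3 - <<'E'
from h import *
a=eyes.capture("top");b=eyes.capture("scene")
c=lambda im,x,y:cv2.resize(im[y:y+70,x:x+60],None,fx=6,fy=6,interpolation=cv2.INTER_CUBIC)
# scene window around (143,208), top window around (142,195)
cv2.imwrite("pics/near.png",cv2.cvtColor(np.hstack([c(a,112,160),c(b,113,160)]),cv2.COLOR_RGB2BGR))
E
```

```text
time_s: 2.1
eef_pos: [537.1, 288.2, 201.2]
ee_rot: [-0.0, 0.991, 0.135, -0.0]
force: [0.7, -0.5, 0.0]
grip_width: -0.002
grip_force: 0.0
time_s: 2.2
eef_pos: [536.2, 288.8, 198.5]
ee_rot: [0.0, 0.991, 0.136, -0.003]
force: [0.9, -0.2, -1.1]
grip_width: -0.0
grip_force: 0.0
2.2 [536.2 288.8 198.5] tool shift mm [ 0.6  1.  23.5] tilt [-0.005 -0.001 -1.   ] [3.01720940e-01 5.34512977e-01 1.28630412e+00 6.31817667e-04
 1.32578607e+00 1.59940908e+00] [ 0.88625971 -0.23007969 -1.10403737]
```

View pics/near.png

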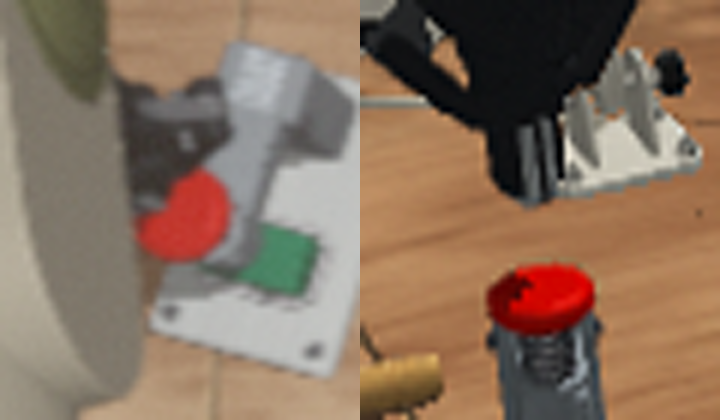

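The top crop shows the fingers over the upper left of the knob, which is centred at about (141.9,194.8). In the scene crop the fingertip is at about (142,193) and the knob top at about (143.2,208.4). I'll compare the two within the same camera.

Run:
```python
from h import *
print("tip",atz("scene",142.2,193,187.5),"knob",atz("scene",143.2,208.4,150),"knobtop",atz("top",141.9,194.8,150))
```

```text
tip [539.79164685 283.52575728 187.5       ] knob [529.52667629 288.41146383 150.        ] knobtop [535.05949279 286.48185036 150.        ]
```

Aim for (532, 288), well inside the 22 mm radius. Now descend, watching the force.

```bash
python3 -m jog '[[-0.002,0,0.01,0,0,0,0],[-0.002,0,0.01,0,0,0,0],[0,0,0.01,0,0,0,0],[0,0,0.008,0,0,0,0],[0,0,0.006,0,0,0,0]]'
python3 -m jog '[[0,0,0.004,0,0,0,0],[0,0,0.004,0,0,0,0],[0,0,0.004,0,0,0,0],[0,0,0.003,0,0,0,0],[0,0,0,0,0,0,0]]'
python3 w.py 532 288 136
```

```text
time_s: 2.8
eef_pos: [532.6, 284.5, 157.7]
ee_rot: [0.0, 0.991, 0.134, -0.0]
force: [-2.7, -2.1, 4.4]
grip_width: 0.0
grip_force: 2.4
time_s: 3.3
eef_pos: [532.7, 284.6, 143.8]
ee_rot: [0.0, 0.991, 0.135, -0.0]
force: [-4.6, -4.5, 8.7]
grip_width: 0.002
grip_force: 4.3
3.3 [532.7 284.6 143.8] tool shift mm [ 0.2 -3.5  7.8] tilt [-0.    -0.001 -1.   ] [ 2.97129947e-01  5.71557100e-01  1.37550453e+00 -6.52035988e-04
  1.19499455e+00  1.59832756e+00] [-4.58540936 -4.4591588   8.71852495]
```

```bash
python3 -m jog '[[0,0,0.003,0,0,0,0],[0,0,0.003,0,0,0,0],[0,0,0.001,0,0,0,0],[0,0,0.001,0,0,0,0],[0,0,0,0,0,0,0]]'
python3 -m jog '[[0,0,0.001,0,0,0,0],[0,0,0,0,0,0,0]]'
python3 w.py 532 288 136
```

```text
time_s: 3.8
eef_pos: [532.8, 284.6, 136.4]
ee_rot: [0.0, 0.991, 0.135, 0.0]
force: [-5.6, -4.2, 11.1]
grip_width: -0.003
grip_force: 5.5
time_s: 4.0
eef_pos: [532.8, 284.7, 136.0]
ee_rot: [0.0, 0.991, 0.135, 0.0]
force: [-7.6, -4.3, 14.2]
grip_width: -0.001
grip_force: 7.2
4.0 [532.8 284.7 136. ] tool shift mm [ 0.1 -3.4  0. ] tilt [ 0.001 -0.    -1.   ] [ 2.97249258e-01  5.79634303e-01  1.38397615e+00 -7.27558638e-04
  1.17747569e+00  1.59831706e+00] [-7.55589304 -4.31927239 14.22431129]
```

The knob is on its stop, with the force rising while the position holds. Press slightly firmer, hold for the rest of the second, then lift straight up.

```bash
python3 -m jog '[[0,0,0.001,0,0,0,0],[0,0,0,0,0,0,0],[0,0,0,0,0,0,0],[0,0,0,0,0,0,0],[0,0,0,0,0,0,0]]'
python3 -m jog '[[0,0,0,0,0,0,0],[0,0,0,0,0,0,0],[0,0,0,0,0,0,0],[0,0,0,0,0,0,0],[0,0,0,0,0,0,0]]'
python3 -m jog '[[0,0,-0.006,0,0,0,0],[0,0,-0.008,0,0,0,0],[0,0,-0.01,0,0,0,0],[0,0,-0.02,0,0,0,0],[0,0,-0.03,0,0,0,0]]'
python3 -m jog '[[-0.03,0.033,-0.01,0,0,0,0],[-0.03,0.033,0,0,0,0,0],[-0.03,0.033,0,0,0,0,0],[-0.03,0.033,0,0,0,0,0],[0,0,0,0,0,0,0]]'
python3 - <<'E'
from h import *
a=eyes.capture("top");b=eyes.capture("scene")
c=lambda im,x,y:cv2.resize(im[y:y+90,x:x+65],None,fx=6,fy=6,interpolation=cv2.INTER_CUBIC)
cv2.imwrite("pics/after.png",cv2.cvtColor(np.hstack([c(a,122,150),c(b,113,190)]),cv2.COLOR_RGB2BGR))
for n,(x,y),im in (("scene",(144,210),b),("top",(142,196),a)):
    im=im.astype(int);m=(im[...,0]>120)&(im[...,1]<60)&(im[...,2]<60)
    ys,xs=np.nonzero(m[y-20:y+20,x-20:x+20]);print(n,xs.mean()+x-20,ys.mean()+y-20,len(xs))
E
```

```text
time_s: 4.5
eef_pos: [532.9, 284.7, 135.9]
ee_rot: [0.0, 0.991, 0.135, 0.001]
force: [-9.9, -5.4, 19.7]
grip_width: 0.003
grip_force: 10.4
time_s: 5.0
eef_pos: [532.9, 284.7, 135.9]
ee_rot: [0.0, 0.991, 0.135, 0.001]
force: [-9.9, -5.1, 20.3]
grip_width: 0.003
grip_force: 10.4
time_s: 5.5
eef_pos: [532.4, 284.7, 206.7]
ee_rot: [0.0, 0.991, 0.134, -0.001]
force: [0.3, -0.1, -0.1]
grip_width: 0.006
grip_force: 0.0
time_s: 6.0
eef_pos: [450.9, 122.9, 217.4]
ee_rot: [0.0, 0.991, 0.133, -0.0]
force: [0.6, 0.3, 1.0]
grip_width: 0.0
grip_force: 0.0
scene 142.9609375 208.234375 128
top nan nan 0<stdin>:7: RuntimeWarning: Mean of empty slice.
  ret = ret.dtype.type(ret / rcount)
```

View pics/after.png

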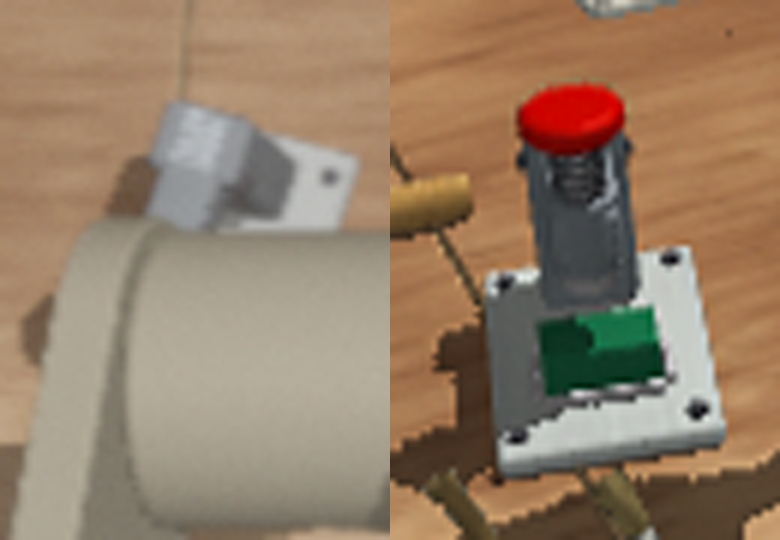

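The scene crop shows the knob back up at (143.0,208.2), against (142.9,208.3) before, and the wax still in its nest at about (148,248). In the top crop the arm hides the knob. The robot is touching nothing.

```bash
python3 -c "
from rig import finish_job; print(finish_job())"
```

```text
the job is handed in; nothing more can be done
None
```

The green wax was stamped: the knob was pushed to its stop, held there for about a second and sprang fully back up, with the wax still in the press and the blue press untouched; the job is handed in.

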